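# Stand up the guide block and gauge its slot with the taper gauge

## Task

The guide block has fallen on its side on the granite surface plate: stand it upright on its foot there and let go of it. Then take the taper gauge out of the wooden rack and slide its blade down from above into the slot between the block's plain steel wall and the bronze gib plate until it drags snugly on both, pressed in lightly but not forced, and finish while still holding the gauge at that depth. Leave the other gauges, the bushes and the caliper where they are.

Things in the scene. Friction and masses are not known exactly. Their poses are not given: they have to be found in the camera images.
- guide: Loose steel guide block, 0.7 kg: a U on a foot 64 (x) x 40 (y) x 12 mm. Origin: centre of the foot's underside; z up when it stands, x across the slot, y along it. Two walls 8 mm thick, 40 mm wide in y, outer faces flat at x = -20 and +20 mm: -x plain, 92 mm tall; +x with screws, 88 mm tall. At the start it lies on its -y side (y up, z level), origin 20 mm above the surface plate.
- guide_hold (a point): Middle of the block 68 mm above its underside (axes as the block's): the two walls can be gripped here across x, 40 mm over the outside, without disturbing the slot. Below z = 38 mm two adjusting screws with locknuts stick out of the +x wall, up to x = 34 mm.
- gib: Bronze gib plate of the block, clamped, immovable by hand; axes as the block's (origin not a useful point). 7 mm thick, 38 mm wide in y, its top lip covers the space behind it up to the screw wall. The slot to gauge is the open gap between the plain wall and the gib: 80 mm deep (z = 92 to 12 mm), open at both y ends, 6.5 to 9.2 mm wide, different every time.
- mouth_wall (a point): Middle of the top inner edge of the block's plain wall (block x = -12, y = 0, z = 92 mm): one lip of the slot's mouth. Axes as the block's.
- mouth_gib (a point): Middle of the gib's top edge facing the plain wall (block y = 0, z = 92 mm): the other lip of the slot's mouth. Axes as the block's.
- gauge: Taper gauge, loose, 0.14 kg, steel, 148 mm long: wedge blade and block-shaped grip. Origin: middle of the tip; z from tip to grip (up in the rack). Blade 16 mm wide (y), 2 mm thick (x) at the tip growing evenly to 12 mm at z = 100, alike on both faces: in a slot w mm wide it goes in 10 x (w - 2) mm before it drags, then gives softly, a few mm per 10 N of push.
- gauge_grip (a point): Middle of the gauge's grip, 124 mm from the tip, axes as the gauge's. Grip 14 (x) x 24 (y) x 48 mm long; its lower end (z = 100 mm) rests on the rack's top board, so the tip hangs 30 mm above the table. In the rack the gauge's x lies across the rack (rack x).
- gauge_face_a (a point): Point on the blade's +x broad face at the tip; its x axis points straight out of that face.
- gauge_face_b (a point): Point on the blade's -x broad face at the tip; its x axis points straight out of that face.
- rack: Wooden gauge rack, fixed, origin at the centre of its underside: 66 (x) x 170 (y) mm, 130 mm tall, three like slots 48 mm apart along y in its top board. The taper gauge hangs in one, round plug gauges in the other two; which is where changes. A gauge must be lifted straight up 110 mm to clear it.
- plate_top (a point): Centre of the top face of the black granite surface plate (fixed), 300 (x) x 380 (y) mm, top 50 mm above the table.
- plug_a: Round plug gauge hanging in the rack, 107 mm long, origin at its lower end, collar 52 to 57 mm above it, grip 15 mm in diameter. Leave alone.
- plug_b: A like plug gauge with a slimmer plug. Leave alone.
- bush_a: Turned steel bush on the surface plate, 52 mm outside diameter, 36 mm tall, origin at the centre of its underside. Leave alone.
- bush_b: Dark bush on the surface plate, 56 mm outside diameter, 30 mm tall, origin at the centre of its underside. Leave alone.
- bush_c: Dark bush on the table, 52 mm outside diameter, 40 mm tall, origin at the centre of its underside. Leave alone.
- bush_d: Steel bush on the table, 60 mm outside diameter, 28 mm tall, origin at the centre of its underside. Leave alone.
- caliper: Vernier caliper lying on the table, 230 mm long along its x, 11 mm high, origin under the middle of its beam. Leave alone.
There are look-alikes about, which are no part of the job. Leave any purple or red look-alike of the guide alone.

How it is judged:
On the way, in this order (a step that is already met when the one before it is completed fails the run):
1. the guide block stands upright on its foot on the surface plate, let go (angle between guide's own z axis and vertical below 0.06 rad and height (world z) of guide between 0.046 and 0.054 m and contact force between the fingers and guide below 0.1 N and linear speed of guide below 0.02 m/s), for 0.3 s.
2. the gauge is out of the rack, its tip in the mouth of the slot (z of gauge in the frame of mouth_wall below -0.005 m and horizontal distance between gauge and mouth_wall below 0.02 m and contact force between the fingers and gauge above 1 N).
At the end, for the whole second after the job is handed in: Block upright (3.5 deg) on the plate, fingers off it; gauge blade 25 mm or more down the slot, in line (4.6 deg), clear of the floor, each broad face within 0.4 mm of its lip of the slot, 1.5 to 40 N between gauge and block; the fingers still grip the gauge, at rest (angle between guide's own z axis and vertical below 0.06 rad and height (world z) of guide between 0.046 and 0.054 m and z of gauge in the frame of mouth_wall below -0.025 m and z of gauge in the frame of guide above 0.013 m and ((x of mouth_wall in the frame of gauge_face_a between -0.002 and 0.0004 m and x of mouth_gib in the frame of gauge_face_b between -0.002 and 0.0004 m) or (x of mouth_wall in the frame of gauge_face_b between -0.002 and 0.0004 m and x of mouth_gib in the frame of gauge_face_a between -0.002 and 0.0004 m)) and angle between the z axis of gauge and the z axis of guide, either way round below 0.08 rad and contact force between gauge and guide between 1.5 and 40 N and contact force between the fingers and gauge above 3 N and contact force between the fingers and guide below 0.5 N and linear speed of gauge below 0.01 m/s); the arm keeps its last pose, push and grip.
It fails at once if the gauge is forced into the block (over 70 N) (contact force between gauge and guide above 70 N).
It fails at once if another gauge, a bush or the caliper is moved more than 40 mm (distance of any of plug_a, plug_b, bush_a, bush_b, bush_c, bush_d, caliper from where it was at the start of the episode above 0.04 m).
It also fails if it takes over 58 s, if anything falls off the work surface, if the arm or the gripper's body presses on something with over 40 N, if the wrist force passes 120 N, or if a joint passes its speed limit or range.

## Robot

A 6-joint arm with a two-finger parallel gripper is mounted at the origin on the work surface. World frame = base frame: x ahead of the robot, y to its left, z up, the work surface at z = 0. Lengths are in m, angles in rad, forces in N, time in s.
With the tool pointing down it reaches from about 0.375 to 0.975 m from the base axis. Payload 3.8 kg.
Tool frame: the origin (TCP) lies at the very end of the fingers, on their centre line; the grasp point (between the pads) lies 19 mm behind it; z points along the fingers, y is the line along which they close (so a half turn about z gives the same grasp; the last joint's range is limited). The gripper opens to 85 mm and grips with 20 to 120 N. Pads are 22 mm wide; open, the fingers measure 114 mm over their backs; the gripper's body (76 mm by 85 mm) begins 54 mm behind the grasp point. The pads swing forward as they close: fully open they stand 13 mm farther back than shut.
Start: joints at [-1.363, 0.264, 1.604, -0, 1.274, -0.037], TCP at [0.164, -0.655, 0.231] pointing down, gripper open.
Joint ranges: [-2.63, 2.63], [-0.94, 2.18], [0.31, 2.57], [-1.31, 4.45], [0, 2.66], [-2.55, 2.55]. Speed limits (rad/s): [2.57, 2.57, 3.14, 3.14, 3.14, 3.14].

## Interface

Orientations are given as a rotation vector (axis times angle).
In Python, from workcell import * gives the robot as it stands.
- The arm moves only by the shell command python3 -m crank 'ROWS' [OPENING] [FORCE]. ROWS is JSON, a list that holds one entry, the list of rows, each a list of 6 numbers: the shift along the tool's x, y, z in cm, then the turn, a rotation vector about the tool's x, y, z in rad. In form: [[[dx, dy, dz, ax, ay, az], ...]]. A call has 1 to 8 rows; each row shifts and turns the commanded pose from where the row before left it, along the tool's axes as they then stand; what a row does not reach is not made up. A row lasts 1/12 s, in which the tool goes at most 41.7 mm and 7.16 degrees, less where a joint would pass 70% of its speed; a pose out of reach is approached as far as the arm can. A call with a gripper value outside its range is refused whole. OPENING is the finger opening in cm, from 0 to 8.54, set as the call begins (- or left out, the last holds). The fingers move at their own pace and stop on an object; FORCE is the grip in N (left out, the last holds). Time passes only in rows, so rows that do not move let the fingers close. It gives the time, the measured TCP pose, the force, the opening and the grip force at its end, in the units of the state.
- read_state(): the state, without advancing time (a new reading comes with each control period).
- read_camera(name): name is "scene" or "top"; returns the picture (384x512x3 uint8, blue, green, red); there is no depth.
- camera_model(name): a dict with "camera_matrix" (3x3 intrinsics, pixels), "k1" (the pictures are not rectified: a ray, as slopes to the right and down, at radius r is drawn at 1 + k1 r^2 times it, then the intrinsics apply), "R" (3x3) and "t" (3): a world point X has camera coordinates R X + t. Camera axes: x right, y down, z forward; pixel columns grow to the right and rows downward; lengths in m; the calibration is good to about 2 mm. A picture is of the moment at which its call begins. camera_model takes no time and is no camera call.
- finish_job(): hands the job in; it is judged then, once.
The state is a dict: "time": time; "q": joint angles; "joint_vel": joint speeds; "joint_torque": joint torques, N m; "tool_pos": TCP position; "tcp_rot": TCP orientation; "wrist_force": force on the tool from outside, world axes, zero at the start; "torque": the same for the moment, N m; "width": opening from 0.0 (shut) to 1.0 (fully open); "grip_force": force on a finger pad.
Only numpy, scipy, OpenCV 4.12 (cv2) and the standard library are available. Lean on these libraries where they do the work, as an engineer would, in place of code of your own. Each camera call takes 0.05 s, during which the arm holds its last target. There are 200 camera calls.

## Working session

There is one attempt and no reset: what is moved stays moved. The work goes in short steps, Python scripts to look and compute and a shell command to move; the robot and the scene stay as the last step left them, time stands still between calls to the robot, and variables do not carry over. Pictures are saved under pics/ and viewed, at most 10 in all, crops included, and the job is handed in when it is done.

```bash
ls; mkdir -p pics
python3 - <<'E'
from workcell import *
import cv2
for n in ("scene","top"):
    cv2.imwrite(f"pics/{n}0.png",read_camera(n)); m=camera_model(n); print(n,m)
s=read_state(); print(s)
E
```

```text
pics
scene {'camera_matrix': array([[376.23356035,   0.        , 256.080002  ],
       [  0.        , 376.23356035, 188.53553309],
       [  0.        ,   0.        ,   1.        ]]), 'k1': -0.08466696726115086, 'R': array([[-0.15295309,  0.98800499,  0.02124838],
       [ 0.63715086,  0.1150275 , -0.76210725],
       [-0.75540991, -0.10302824, -0.64710204]]), 't': array([ 0.01482888, -0.28780248,  1.64059544])}
top {'camera_matrix': array([[361.52638609,   0.        , 256.90476846],
       [  0.        , 361.52638609, 188.93676724],
       [  0.        ,   0.        ,   1.        ]]), 'k1': 0.03465516136388485, 'R': array([[ 0.05356091, -0.99855547, -0.00426735],
       [-0.97619421, -0.05146103, -0.21070506],
       [ 0.21018109,  0.01545131, -0.97754037]]), 't': array([0.03218927, 0.58077756, 0.91410961])}
{'time': 0.1, 'q': array([-1.36287665e+00,  2.64698511e-01,  1.60524588e+00,  3.38224974e-05,
        1.27368127e+00, -3.68836914e-02]), 'joint_vel': array([-0.00048546, -0.00189262, -0.00299767, -0.00115225, -0.00033119,
       -0.00112581]), 'joint_torque': array([ 1.35420628e-04, -5.16706181e+01, -3.68590593e+01, -3.58013779e-05,
        6.35395671e-03,  2.01610214e-05]), 'tool_pos': array([ 0.1634809 , -0.6542269 ,  0.23006801]), 'tcp_rot': array([-3.11607682e+00, -3.83313621e-01,  2.22020962e-04]), 'wrist_force': array([0.54753457, 0.23684491, 0.61204329]), 'torque': array([0.00392768, 0.00222633, 0.03782402]), 'grip_force': 0.0, 'width': 1.0003015236953772}
```

Run:
```python
import cv2
for n in ("scene","top"):
    im=cv2.imread(f"pics/{n}0.png"); cv2.imwrite(f"pics/{n}0b.png",cv2.resize(im,(800,600),interpolation=cv2.INTER_CUBIC))
```

```text
(no output)
```

View pics/scene0b.png

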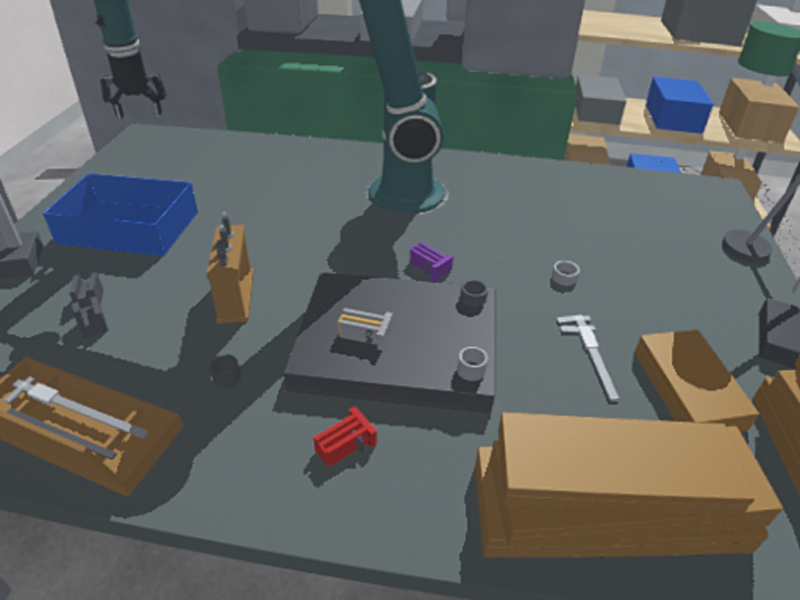

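View pics/top0b.png

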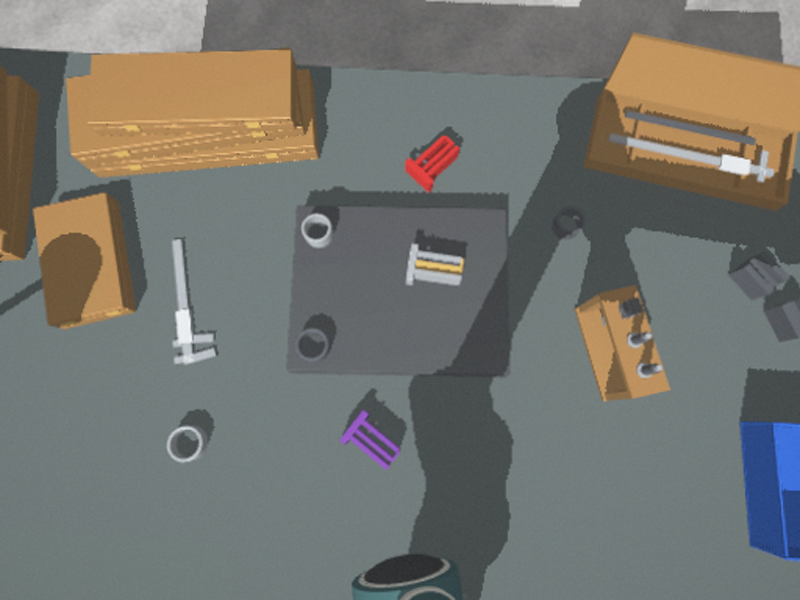

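```bash
cat > h.py <<'E'
from workcell import *
import numpy as np, cv2
from scipy.spatial.transform import Rotation as Ro
from scipy.optimize import least_squares
C={n:camera_model(n) for n in ("scene","top")}
def proj(n,X):
    m=C[n];c=m["R"]@np.asarray(X,float)+m["t"];a=c[:2]/c[2];a=a*(1+m["k1"]*(a@a))
    K=m["camera_matrix"];return np.array([K[0,0]*a[0]+K[0,2],K[1,1]*a[1]+K[1,2]])
def atz(n,uv,z):
    return least_squares(lambda p:proj(n,[p[0],p[1],z])-uv,[.6,0]).x
def tri(**uv):
    r=least_squares(lambda p:np.concatenate([proj(n,p)-u for n,u in uv.items()]),[.6,0,.1]);return r.x,np.abs(r.fun).max()
def crop(im,u0,v0,w,h,k):  # returns enlarged crop with ticks every 10 px
    c=cv2.resize(im[v0:v0+h,u0:u0+w],None,fx=k,fy=k,interpolation=cv2.INTER_CUBIC)
    for u in range(u0-u0%10+10,u0+w,10): cv2.line(c,(int((u-u0+.5)*k),0),(int((u-u0+.5)*k),6),(0,255,0),1);cv2.putText(c,str(u),(int((u-u0+.5)*k)-10,16),0,.33,(0,255,0))
    for v in range(v0-v0%10+10,v0+h,10): cv2.line(c,(0,int((v-v0+.5)*k)),(6,int((v-v0+.5)*k)),(0,255,0),1);cv2.putText(c,str(v),(8,int((v-v0+.5)*k)+4),0,.33,(0,255,0))
    return c
E
python3 - <<'E'
from h import *
s=cv2.imread("pics/scene0.png");t=cv2.imread("pics/top0.png")
a=np.vstack([np.hstack([crop(t,250,135,57,43,7),crop(t,365,175,66,86,7*43/86)[:301]]) if 0 else np.hstack([crop(t,250,135,57,43,7),crop(s,208,190,57,43,7)]),
 np.hstack([crop(t,364,178,66,49,6.05)[:296,:399],crop(s,120,130,57,43,7)[:296]])])
cv2.imwrite("pics/c1.png",a[:600,:800]);print(a.shape)
E
```

```text
(597, 798, 3)
```

View pics/c1.png

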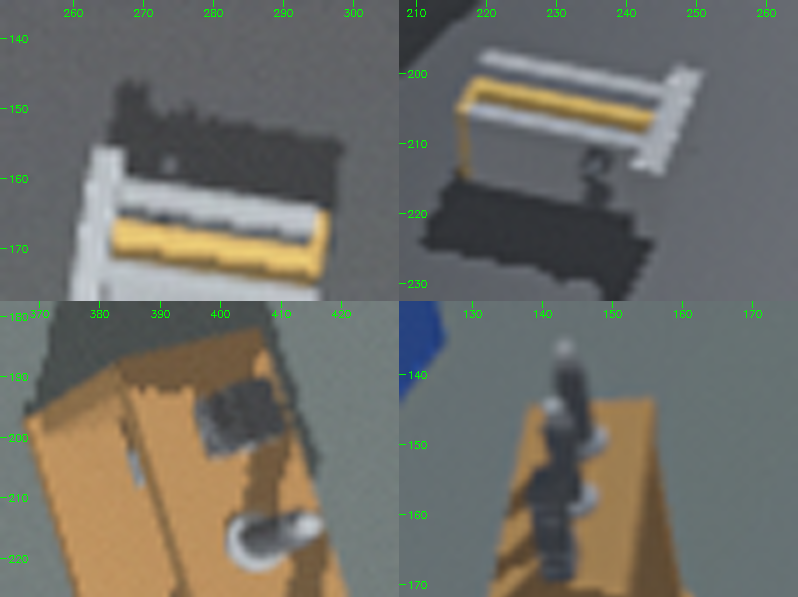

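Run:
```python
from h import *
# (cam, block x, block z) on upper face y=+20 -> pixel
P=[("top",32,0,263.1,155.6),("top",32,12,267.4,155.6),("top",20,88,294.9,164.3),
("scene",-32,0,251.2,199.8),("scene",-32,12,248.1,198.8),("scene",32,0,244.8,214.2),("scene",32,12,241.2,213.1),("scene",20,88,216.5,205.5),("scene",-20,92,219.2,196.4)]
def W(p,x,z,y=20):
    yaw=p[2]; ex=np.array([np.cos(yaw),np.sin(yaw),0]); ez=np.array([np.sin(yaw),-np.cos(yaw),0])
    return np.array([p[0],p[1],.07+y/1000])+x/1000*ex+z/1000*ez
f=lambda p:np.concatenate([proj(c,W(p,x,z))-[u,v] for c,x,z,u,v in P])
r=least_squares(f,[.6,0,0]);p=r.x;print(p,np.degrees(p[2]));print(r.fun.reshape(-1,2).round(1))
print("hold",W(p,0,68,0)); 
s=read_state();R=Ro.from_rotvec(s["tcp_rot"]).as_matrix();print(R.round(3))
# rack: top corners triangulated, gauge grip top
print("gauge top", [atz("top",uv,.178) for uv in [(395.5,195),(407,190.2),(411,199),(399.3,203)]])
print("gauge lower?", tri(top=(403.3,197),scene=(140.5,151)))
for n,uv in [("bushA",(202,146)),("bushB",(200,220))]: print(n,atz("top",uv,.083))
```

```text
[ 0.63302896  0.05607906 -0.1096175 ] -6.28062018253638
[[-0.6 -0.3]
 [-0.5  0.4]
 [-0.4  0.4]
 [-0.6 -0. ]
 [-1.4  0.2]
 [-0.3 -0. ]
 [-0.7  0.2]
 [ 0.3 -0. ]
 [ 0.9  0.1]]
hold [ 0.62558989 -0.0115128   0.07      ]
[[ 0.97   0.242 -0.   ]
 [ 0.242 -0.97   0.002]
 [ 0.    -0.002 -1.   ]]
gauge top [array([ 0.55588459, -0.26448777]), array([ 0.56884307, -0.29147889]), array([ 0.54822813, -0.29998775]), array([ 0.53725448, -0.27272682])]
gauge lower? (array([ 0.55115256, -0.28230433,  0.18735467]), np.float64(2.113081158446221))
bushA [0.68466415 0.21749754]
bushB [0.48373956 0.20549198]
```

```bash
cat >> h.py <<'E'
from scipy.linalg import fractional_matrix_power as fmp
def cur():
    s=read_state();T=np.eye(4);T[:3,:3]=Ro.from_rotvec(s["tcp_rot"]).as_matrix();T[:3,3]=s["tool_pos"];return T
def rot(z,y):
    z=np.array(z,float);z/=np.linalg.norm(z);y=np.array(y,float);y-=z*(y@z);y/=np.linalg.norm(y);return np.c_[np.cross(y,z),y,z]
def plan(p,R,T0=None):
    """row to repeat n times, in cm/rad"""
    T0=cur() if T0 is None else T0
    T=np.eye(4);T[:3,:3]=R;T[:3,3]=p;D=np.linalg.inv(T0)@T
    a=np.linalg.norm(Ro.from_matrix(D[:3,:3]).as_rotvec());d=np.linalg.norm(D[:3,3])
    n=int(max(1,np.ceil(max(a/.12,d/.038))))
    S=np.real(fmp(D,1/n));print("n",n,"row",(S[:3,3]*100).round(2).tolist()+Ro.from_matrix(S[:3,:3]).as_rotvec().round(4).tolist());return T
E
python3 - <<'E'
from h import *
ex=np.array([.994,-.1094,0]);ez=np.array([-.1094,-.994,0]);ey=np.array([0,0,1.])
o=np.array([.633,.0561,.07]);d=-.7071*ey-.7071*ez;R=rot(d,ex)
G=o+.070*ez+.003*ey;tcp=G+.019*d;pre=tcp-.10*d
print(tcp,pre)
T0=cur();T0[2,3]+=.0
T1=plan(pre+[0,0,.10],T0[:3,:3]); T2=plan(pre+[0,0,.10],R,T1); T3=plan(pre,R,T2);
E
```

```text
[ 6.26811778e-01 -1.25709400e-04  5.95651000e-02] [ 0.6190761  -0.07041145  0.1302751 ]
n 20 row [2.92, -2.28, 0.0, 0.0, 0.0, 0.0]
n 12 row [0.0, -0.0, 0.0, 0.0396, 0.0569, -0.0959]
n 3 row [-2.36, -0.0, 2.36, 0.0, -0.0, -0.0]
```

```bash
r='[2.92,-2.28,0,0,0,0]'; 
python3 -m crank '[[[2.92,-2.28,-0.5,0,0,0],[2.92,-2.28,-0.5,0,0,0],[2.92,-2.28,-0.5,0,0,0],[2.92,-2.28,-0.5,0,0,0],[2.92,-2.28,0,0,0,0],[2.92,-2.28,0,0,0,0],[2.92,-2.28,0,0,0,0],[2.92,-2.28,0,0,0,0]]]' 8.5 60
python3 -m crank '[[[2.92,-2.28,0,0,0,0],[2.92,-2.28,0,0,0,0],[2.92,-2.28,0,0,0,0],[2.92,-2.28,0,0,0,0],[2.92,-2.28,0,0,0,0],[2.92,-2.28,0,0,0,0],[2.92,-2.28,0,0,0,0],[2.92,-2.28,0,0,0,0]]]'
python3 -m crank '[[[2.92,-2.28,0,0,0,0],[2.92,-2.28,0,0,0,0],[2.92,-2.28,0,0,0,0],[2.92,-2.28,0,0,0,0]]]'
cat >> h.py <<'E'
def blk():
    ex=np.array([.994,-.1094,0]);ez=np.array([-.1094,-.994,0]);ey=np.array([0,0,1.])
    o=np.array([.633,.0561,.07]);d=-.7071*ey-.7071*ez;R=rot(d,ex)
    tcp=o+.070*ez+.003*ey+.019*d;return tcp,d,R
E
python3 - <<'E'
from h import *
tcp,d,R=blk();plan(tcp-.1*d+[0,0,.1],R)
E
```

```text
time: 0.77
tool_pos: [0.3466, -0.4195, 0.2509]
tcp_rot: [-3.118, -0.383, 0.0]
wrist_force: [0.8, -0.2, 0.9]
width: 0.995
grip_force: 0.0
time: 1.43
tool_pos: [0.529, -0.1859, 0.2509]
tcp_rot: [-3.118, -0.384, 0.001]
wrist_force: [0.5, -1.4, -0.1]
width: 0.997
grip_force: 0.0
time: 1.77
tool_pos: [0.6202, -0.0692, 0.2507]
tcp_rot: [-3.118, -0.384, 0.001]
wrist_force: [0.1, -0.7, 0.4]
width: 0.996
grip_force: 0.0
n 12 row [-0.07, 0.03, 0.16, 0.0396, 0.0571, -0.0958]
```

```bash
python3 -m crank '[[[0,0,0.1,0.0396,0.0571,-0.0958],[0,0,0.1,0.0396,0.0571,-0.0958],[0,0,0.1,0.0396,0.0571,-0.0958],[0,0,0.1,0.0396,0.0571,-0.0958],[0,0,0.1,0.0396,0.0571,-0.0958],[0,0,0.1,0.0396,0.0571,-0.0958],[0,0,0.1,0.0396,0.0571,-0.0958],[0,0,0.1,0.0396,0.0571,-0.0958]]]'
python3 -m crank '[[[0,0,0.1,0.0396,0.0571,-0.0958],[0,0,0.1,0.0396,0.0571,-0.0958],[0,0,0.1,0.0396,0.0571,-0.0958],[0,0,0.1,0.0396,0.0571,-0.0958]]]'
python3 - <<'E'
from h import *
tcp,d,R=blk();print(read_state()["q"].round(2));plan(tcp-.1*d,R)
E
```

```text
time: 2.43
tool_pos: [0.6201, -0.0693, 0.2436]
tcp_rot: [-2.366, -1.348, -0.569]
wrist_force: [-0.3, -0.2, -0.4]
width: 0.994
grip_force: 0.0
time: 2.77
tool_pos: [0.6206, -0.0673, 0.24]
tcp_rot: [-1.863, -1.676, -0.778]
wrist_force: [-0.5, 1.0, -0.0]
width: 0.994
grip_force: 0.0
[-0.52  0.32  1.7   0.71  1.51 -0.61]
n 3 row [-2.67, -0.05, 2.51, 0.0001, -0.0011, 0.0013]
```

```bash
python3 -m crank '[[[-2.67,-0.05,2.51,0,0,0],[-2.67,-0.05,2.51,0,0,0],[-2.67,-0.05,2.51,0,0,0],[0,0,1.5,0,0,0],[0,0,1.5,0,0,0],[0,0,1.5,0,0,0],[0,0,1.5,0,0,0],[0,0,0,0,0,0]]]'
python3 - <<'E'
from h import *
tcp,d,R=blk();plan(tcp,R);a=np.hstack([crop(read_camera("top"),245,125,66,66,6),crop(read_camera("scene"),190,160,66,66,6)]);cv2.imwrite("pics/c2.png",a)
E
```

```text
time: 3.43
tool_pos: [0.6234, -0.025, 0.0874]
tcp_rot: [-1.866, -1.675, -0.774]
wrist_force: [-0.9, 0.1, -1.5]
width: 0.996
grip_force: 0.0
n 1 row [-0.2, 0.07, 3.74, -0.0014, -0.0011, 0.0012]
```

View pics/c2.png

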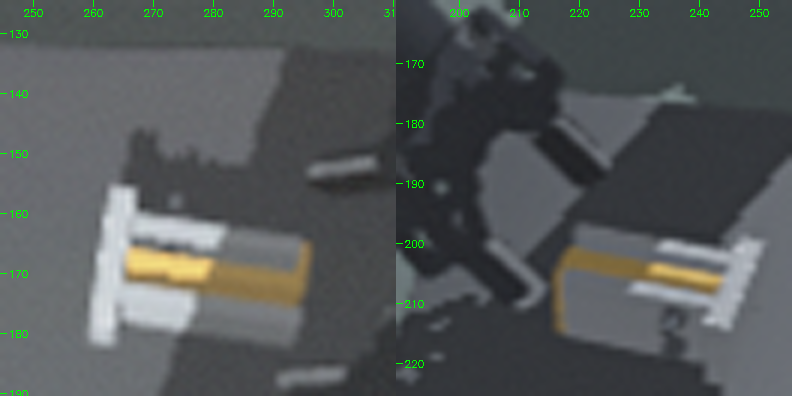

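```bash
python3 -m crank '[[[-0.1,0,1.9,0,0,0],[-0.1,0,1.85,0,0,0],[0,0,0,0,0,0]]]'
python3 -m crank '[[[0,0,0,0,0,0],[0,0,0,0,0,0],[0,0,0,0,0,0],[0,0,0,0,0,0],[0,0,0,0,0,0],[0,0,0,0,0,0],[0,0,0,0,0,0],[0,0,0,0,0,0]]]' 2 60
python3 - <<'E'
from h import *
for n in ("top",): print(proj(n,cur()[:3,3]))
E
```

```text
time: 3.78
tool_pos: [0.6261, -0.0015, 0.0595]
tcp_rot: [-1.867, -1.674, -0.774]
wrist_force: [-0.6, 0.5, -0.8]
width: 0.995
grip_force: 0.0
time: 4.45
tool_pos: [0.6275, -0.0041, 0.0616]
tcp_rot: [-1.869, -1.675, -0.777]
wrist_force: [-1.4, -3.7, 6.1]
width: 0.462
grip_force: 61.7
[282.4537724  172.57452849]
```

```bash
python3 -m crank '[[[1,0,-1,0,0,0],[2,0,-2,0,0,0],[2.5,0,-2.5,0,0,0],[2.5,0,-2.5,0,0,0],[2,0,-2,0,0,0],[0,0,0,0,0,0]]]'
python3 -m crank '[[[0,0,0,0,-0.05,0],[0,0,0,0,-0.1,0],[0,0,0,0,-0.12,0],[0,0,0,0,-0.12,0],[0,0,0,0,-0.12,0],[0,0,0,0,-0.12,0],[0,0,0,0,-0.12,0],[0,0,0,0,-0.12,0]]]'
python3 -m crank '[[[0,0,0,0,-0.12,0],[0,0,0,0,-0.12,0],[0,0,0,0,-0.12,0],[0,0,0,0,-0.12,0],[0,0,0,0,-0.12,0],[0,0,0,0,-0.07,0],[0,0,0,0,-0.03,0],[0,0,0,0,0,0]]]'
python3 - <<'E'
from h import *
print(read_state()["q"].round(2),cur().round(3))
a=np.hstack([crop(read_camera("top"),230,105,80,80,5),crop(read_camera("scene"),190,130,80,80,5)]);cv2.imwrite("pics/c3.png",a)
E
```

```text
time: 4.95
tool_pos: [0.6298, -0.0041, 0.2085]
tcp_rot: [-1.871, -1.682, -0.784]
wrist_force: [2.1, -0.5, -5.1]
width: 0.463
grip_force: 62.2
time: 5.62
tool_pos: [0.6254, -0.0031, 0.2003]
tcp_rot: [2.295, 2.054, -0.104]
wrist_force: [-1.1, 0.6, -8.2]
width: 0.463
grip_force: 61.8
time: 6.28
tool_pos: [0.6247, -0.0016, 0.1967]
tcp_rot: [1.868, 1.68, -0.779]
wrist_force: [-0.1, 0.0, -7.0]
width: 0.457
grip_force: 61.9
[ 0.32  0.41  1.67 -0.7   1.48  0.65] [[ 0.072  0.994 -0.081  0.625]
 [ 0.704 -0.109 -0.702 -0.002]
 [-0.707 -0.007 -0.708  0.197]
 [ 0.     0.     0.     1.   ]]
```

View pics/c3.png

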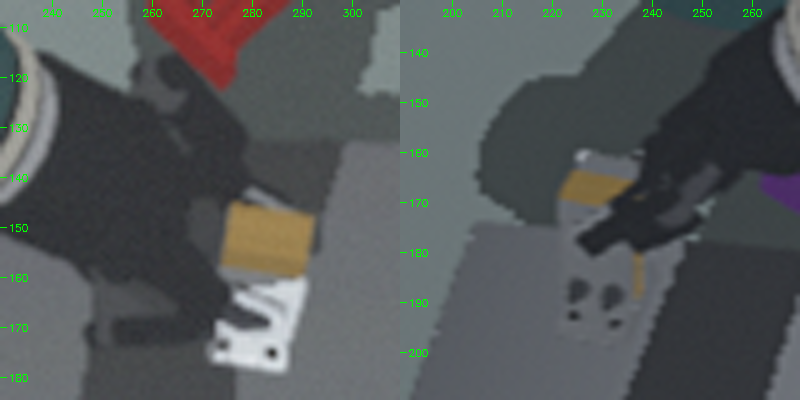

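```bash
python3 -m crank '[[[1.4,0,1.4,0,0,0],[1.4,0,1.4,0,0,0],[1.4,0,1.4,0,0,0],[0.9,0,0.9,0,0,0],[0.4,0,0.4,0,0,0],[0,0,0,0,0,0]]]'
python3 -m crank '[[[0.15,0,0.15,0,0,0],[0.15,0,0.15,0,0,0],[0,0,0,0,0,0]]]'
python3 -m crank '[[[0.15,0,0.15,0,0,0],[0.1,0,0.1,0,0,0],[0,0,0,0,0,0]]]'
```

```text
time: 6.88
tool_pos: [0.6249, -0.0038, 0.1206]
tcp_rot: [1.869, 1.675, -0.779]
wrist_force: [-0.7, 0.7, -7.6]
width: 0.46
grip_force: 61.9
time: 7.13
tool_pos: [0.6275, -0.0027, 0.1202]
tcp_rot: [1.87, 1.672, -0.77]
wrist_force: [0.8, -0.1, -6.7]
width: 0.458
grip_force: 61.9
time: 7.38
tool_pos: [0.6269, -0.0029, 0.1161]
tcp_rot: [1.87, 1.673, -0.772]
wrist_force: [-0.2, -0.5, -6.8]
width: 0.459
grip_force: 61.9
```

```bash
python3 -m crank '[[[0.15,0,0.15,0,0,0],[0.1,0,0.1,0,0,0],[0,0,0,0,0,0]]]'
python3 -m crank '[[[0.1,0,0.1,0,0,0],[0.1,0,0.1,0,0,0],[0,0,0,0,0,0]]]'
python3 -m crank '[[[0.1,0,0.1,0,0,0],[0,0,0,0,0,0],[0,0,0,0,0,0]]]'
```

```text
time: 7.63
tool_pos: [0.6266, -0.003, 0.1121]
tcp_rot: [1.87, 1.673, -0.773]
wrist_force: [-0.2, 0.3, -7.1]
width: 0.459
grip_force: 61.9
time: 7.88
tool_pos: [0.6269, -0.0029, 0.1109]
tcp_rot: [1.87, 1.672, -0.773]
wrist_force: [-2.5, 1.0, -0.2]
width: 0.461
grip_force: 62.5
time: 8.13
tool_pos: [0.6269, -0.0029, 0.1109]
tcp_rot: [1.87, 1.67, -0.773]
wrist_force: [-5.1, 3.4, 6.0]
width: 0.458
grip_force: 63.4
```

```bash
python3 -m crank '[[[0,0,0,0,0,0],[0,0,0,0,0,0],[0,0,0,0,0,0],[0,0,0,0,0,0],[0,0,0,0,0,0],[0,0,0,0,0,0]]]' 6.5 20
python3 -m crank '[[[0,0,-1,0,0,0],[0,0,-2,0,0,0],[0,0,-3,0,0,0],[0,0,-3,0,0,0],[0,0,-3,0,0,0],[0,0,0,0,0,0]]]'
python3 - <<'E'
from h import *
print(read_state()["q"].round(2),cur().round(3))
t=read_camera("top");s=read_camera("scene");cv2.imwrite("pics/t4.png",t);cv2.imwrite("pics/s4.png",s)
a=np.vstack([np.hstack([crop(t,245,130,66,50,6),crop(s,195,160,66,50,6)]),np.hstack([crop(t,364,178,66,76,6*50/76)]*1+[np.zeros((300,532,3),np.uint8)])[:, :792]]) if 0 else np.hstack([crop(t,245,130,66,50,6),crop(s,195,160,66,50,6)])
b=np.hstack([crop(t,364,178,66,76,5)[:380,:330],crop(s,120,125,66,76,5)[:380,:330]])
b=cv2.copyMakeBorder(b,0,0,0,a.shape[1]-b.shape[1],0)[:300]
cv2.imwrite("pics/c4.png",np.vstack([a,b]))
E
```

```text
time: 8.63
tool_pos: [0.6269, -0.0031, 0.1082]
tcp_rot: [1.87, 1.673, -0.772]
wrist_force: [-1.7, 0.5, 0.1]
width: 0.762
grip_force: 0.0
time: 9.13
tool_pos: [0.6393, 0.086, 0.1988]
tcp_rot: [1.87, 1.673, -0.759]
wrist_force: [1.5, 0.0, 0.8]
width: 0.764
grip_force: 0.0
[ 0.43  0.48  1.56 -0.65  1.56  0.71] [[ 0.083  0.994 -0.068  0.639]
 [ 0.706 -0.107 -0.7    0.086]
 [-0.703  0.01  -0.711  0.199]
 [ 0.     0.     0.     1.   ]]
```

View pics/c4.png

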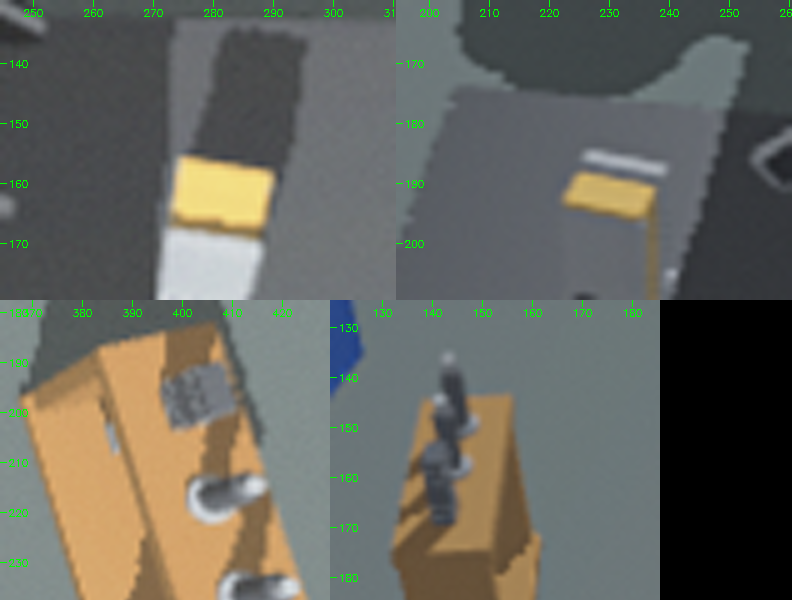

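Run:
```python
from h import *
# cam, which, y, pixel
P=[("top","gi",19,273.2,166.2),("top","gi",-19,288.7,167.5),("top","wi",20,271.7,167.7),("top","wi",-20,288.2,169.5),
("top","go",19,274.5,155.3),("top","go",-19,290.2,158.2),
("scene","wo",-20,226,184.5),("scene","wo",20,239.8,187.3),("scene","wi",20,239.3,188.8),("scene","wi",-20,225.7,186.2),("scene","gi",-19,225.2,188.2),("scene","gi",19,237.7,190.7),("scene","go",-19,222.3,192.8),("scene","go",19,235.7,195.8)]
def f(p):
    x=dict(wo=-.020,wi=-.012,gi=-.012+p[3],go=p[4]);c,s=np.cos(p[2]),np.sin(p[2])
    return np.concatenate([proj(n,[p[0]+c*x[k]-s*y/1000,p[1]+s*x[k]+c*y/1000,.142])-[u,v] for n,k,y,u,v in P])
r=least_squares(f,[.625,0,-.1,.008,.02]);p=r.x;print(p.round(4),np.degrees(p[2]));print(r.fun.reshape(-1,2).round(1))
np.save("block.npy",p)
c,s=np.cos(p[2]),np.sin(p[2]);xm=-.012+p[3]/2;print("mid slot",p[0]+c*xm,p[1]+s*xm)
# rack top board corners (z=.13): from crop; far edge + left edge
for uv in [(383,187.3),(407,182),(418,208)]: print(atz("top",uv,.13))
print("scene corners",[atz("scene",uv,.13) for uv in [(138.2,143.5),(155.7,143),(151.6,173.7),(132,173.7)]])
```

```text
[ 0.6276  0.0056 -0.1049  0.006   0.0194] -6.01065601329432
[[-0.4 -0.9]
 [-0.9  0.1]
 [ 0.4 -0.2]
 [-0.3  0.5]
 [-0.2  0.4]
 [-0.9 -0.2]
 [ 0.2  0.1]
 [-0.4 -0.3]
 [-0.7 -0. ]
 [-0.4  0.1]
 [-0.2 -0.6]
 [-0.1 -0.7]
 [-0.2  0.4]
 [-0.7 -0.1]]
mid slot 0.6186975311045713 0.006521330301999317
[ 0.58435473 -0.25209922]
[ 0.60106032 -0.3116058 ]
[ 0.53660158 -0.33602594]
scene corners [array([ 0.43117421, -0.35695767]), array([ 0.41783938, -0.29906737]), array([ 0.58133709, -0.25131774]), array([ 0.59199362, -0.31078293])]
```

Run:
```python
from h import *
g=np.array([.555,-.2905]);a=np.radians(16.2);ry=np.array([np.cos(a),np.sin(a)]);rx=np.array([-np.sin(a),np.cos(a)])
for n in ("top","scene"):
    for z in (.178,.13):
        print(n,z,[proj(n,[*(g+sx*.007*rx+sy*.012*ry),z]).round(1).tolist() for sx,sy in((1,1),(1,-1),(-1,-1),(-1,1))])
T0=cur()
R=rot([0,0,-1],[np.sin(a),-np.cos(a),0])
U=plan(np.array([.6,.05,.33]),T0[:3,:3],T0)
V=plan(np.array([.6,.05,.33]),R,U)
W=plan(np.array([*g,.27]),R,V)
```

```text
top 0.178 [[402.3, 191.7], [405.5, 201.5], [411.3, 200.2], [408.0, 190.4]]
top 0.13 [[394.7, 195.7], [397.7, 205.0], [403.2, 203.7], [400.2, 194.4]]
scene 0.178 [[142.0, 156.8], [142.8, 152.3], [138.2, 152.5], [137.4, 157.1]]
scene 0.13 [[144.7, 169.4], [145.4, 164.8], [140.9, 165.1], [140.1, 169.7]]
n 4 row [-3.04, -0.82, -1.76, -0.0, -0.0, 0.0]
n 12 row [-0.0, -0.0, 0.0, 0.0386, 0.0572, 0.0928]
n 10 row [-1.38, 3.14, 0.6, 0.0, 0.0, -0.0]
```

```bash
python3 -m crank '[[[-3.04,-0.82,-1.76,0,0,0],[-3.04,-0.82,-1.76,0,0,0],[-3.04,-0.82,-1.76,0,0,0],[-3.04,-0.82,-1.76,0,0,0],[0,0,0,0.0386,0.0572,0.0928],[0,0,0,0.0386,0.0572,0.0928],[0,0,0,0.0386,0.0572,0.0928],[0,0,0,0.0386,0.0572,0.0928]]]'
python3 -m crank '[[[0,0,0,0.0386,0.0572,0.0928],[0,0,0,0.0386,0.0572,0.0928],[0,0,0,0.0386,0.0572,0.0928],[0,0,0,0.0386,0.0572,0.0928],[0,0,0,0.0386,0.0572,0.0928],[0,0,0,0.0386,0.0572,0.0928],[0,0,0,0.0386,0.0572,0.0928],[0,0,0,0.0386,0.0572,0.0928]]]'
python3 -m crank '[[[-1.38,3.14,0.6,0,0,0],[-1.38,3.14,0.6,0,0,0],[-1.38,3.14,0.6,0,0,0],[-1.38,3.14,0.6,0,0,0],[-1.38,3.14,0.6,0,0,0],[-1.38,3.14,0.6,0,0,0],[-1.38,3.14,0.6,0,0,0],[-1.38,3.14,0.6,0,0,0]]]'
python3 - <<'E'
from h import *
a=np.radians(16.2);R=rot([0,0,-1],[np.sin(a),-np.cos(a),0]);print(read_state()["q"].round(2))
plan(np.array([.555,-.2905,.25]),R)
E
```

```text
time: 9.9
tool_pos: [0.5986, 0.048, 0.3274]
tcp_rot: [2.369, 1.354, -0.564]
wrist_force: [0.2, -0.0, 0.2]
width: 0.757
grip_force: 0.0
time: 10.57
tool_pos: [0.5986, 0.0476, 0.327]
tcp_rot: [-3.11, -0.431, 0.005]
wrist_force: [-0.3, -0.1, -0.3]
width: 0.769
grip_force: 0.0
time: 11.23
tool_pos: [0.5608, -0.2252, 0.2788]
tcp_rot: [-3.11, -0.439, 0.009]
wrist_force: [0.5, -0.9, -0.4]
width: 0.759
grip_force: 0.0
[-0.42  0.11  1.7  -0.    1.34  0.87]
n 2 row [-1.18, 3.06, 1.44, -0.0009, 0.0029, -0.0013]
```

```bash
python3 -m crank '[[[-1.18,3.06,1.44,0,0,0],[-1.18,3.06,1.44,0,0.003,0],[0,0,2.5,0,0,0],[0,0,2,0,0,0],[0,0,0,0,0,0]]]'
python3 - <<'E'
from h import *
a=np.radians(16.2);R=rot([0,0,-1],[np.sin(a),-np.cos(a),0]);print(read_state()["q"].round(2))
plan(np.array([.555,-.2905,.141]),R)
t=read_camera("top");s=read_camera("scene");cv2.imwrite("pics/c5.png",np.hstack([crop(t,370,165,66,66,6),crop(s,110,115,66,66,6)]))
E
```

```text
time: 11.65
tool_pos: [0.5521, -0.2879, 0.1998]
tcp_rot: [-3.104, -0.435, 0.016]
wrist_force: [-0.8, 0.0, -1.4]
width: 0.764
grip_force: 0.0
[-0.52  0.2   1.75 -0.    1.21  0.77]
n 2 row [0.12, 0.18, 2.94, -0.0044, 0.0045, -0.0021]
```

View pics/c5.png

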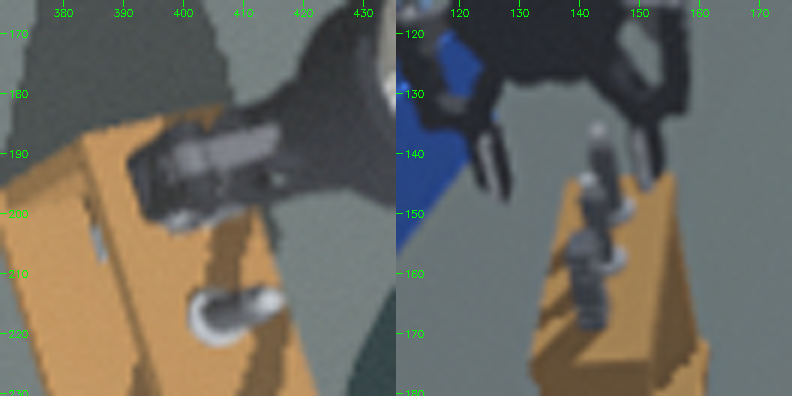

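```bash
python3 -m crank '[[[0.12,0.18,2,-0.004,0.0045,0],[0.12,0.18,2,0,0,0],[0,0,1.85,0,0,0],[0,0,0,0,0,0]]]'
python3 -m crank '[[[0,0,0,0,0,0],[0,0,0,0,0,0],[0,0,0,0,0,0],[0,0,0,0,0,0],[0,0,0,0,0,0],[0,0,0,0,0,0],[0,0,0,0,0,0],[0,0,0,0,0,0]]]' 0.5 70
```

```text
time: 12.08
tool_pos: [0.5591, -0.2902, 0.1464]
tcp_rot: [3.11, 0.442, 0.002]
wrist_force: [-1.0, -0.0, -1.4]
width: 0.762
grip_force: 0.0
time: 12.75
tool_pos: [0.5617, -0.2911, 0.1511]
tcp_rot: [3.107, 0.44, 0.012]
wrist_force: [-1.4, 4.4, 5.6]
width: 0.153
grip_force: 68.2
```

```bash
python3 -m crank '[[[0,0,0,0,0,0],[0,0,0,0,0,0]]]'
python3 -m crank '[[[0,0,-1,0,0,0],[0,0,-2,0,0,0],[0,0,-3,0,0,0],[0,0,-3,0,0,0],[0,0,-3,0,0,0],[0,0,-1.5,0,0,0],[0,0,0,0,0,0],[0,0,0,0,0,0]]]'
python3 - <<'E'
from h import *
print(cur().round(4))
t=read_camera("top");s=read_camera("scene");cv2.imwrite("pics/c6.png",np.hstack([crop(t,370,145,66,66,6),crop(s,100,85,66,100,6)[:600]][1:]))
E
```

```text
time: 12.92
tool_pos: [0.5616, -0.2911, 0.1511]
tcp_rot: [3.107, 0.44, 0.012]
wrist_force: [-1.5, 3.6, 6.5]
width: 0.149
grip_force: 68.2
time: 13.58
tool_pos: [0.5604, -0.2917, 0.2855]
tcp_rot: [3.105, 0.44, 0.012]
wrist_force: [-0.1, -0.4, -2.6]
width: 0.145
grip_force: 68.8
[[ 0.9606  0.2777  0.0081  0.5604]
 [ 0.2778 -0.9606 -0.0046 -0.2917]
 [ 0.0065  0.0067 -1.      0.2855]
 [ 0.      0.      0.      1.    ]]
```

View pics/c6.png

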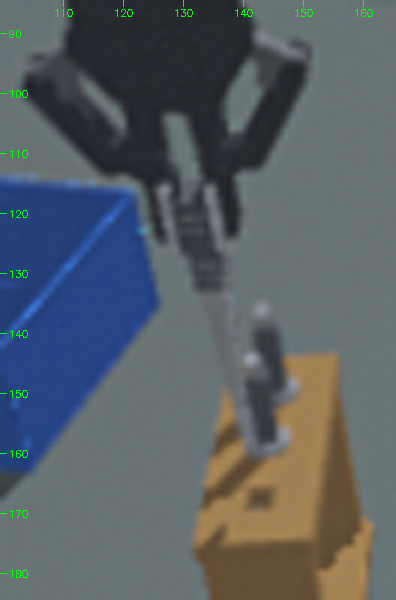

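Run:
```python
from h import *
print([proj("scene",[.5585,-.2917,z]).round(1) for z in (.30,.26,.19,.1645)])
p=np.load("block.npy");ps=p[2];R=rot([0,0,-1],[np.cos(ps),np.sin(ps),0])
T0=cur();m=np.array([.619,.0065])+.004*R[:2,0]
U=plan([*m,.315],T0[:3,:3]);V=plan([*m,.315],R,U);print(m)
```

```text
[array([131.9, 120.1]), array([134.4, 132.2]), array([138.6, 152. ]), array([140.1, 158.9])]
n 9 row [1.58, -3.03, -0.37, 0.0, 0.0, -0.0]
n 10 row [-0.0, -0.0, -0.0, 0.0004, -0.0001, -0.1184]
[0.61941885 0.01047801]
```

```bash
python3 -m crank '[[[0.8,-1.5,-1.3,0,0,0],[1.58,-3.03,-1.3,0,0,0],[1.58,-3.03,-0.75,0,0,0],[1.58,-3.03,0,0,0,0],[1.58,-3.03,0,0,0,0],[1.58,-3.03,0,0,0,0],[1.58,-3.03,0,0,0,0],[1.58,-3.03,0,0,0,0]]]'
python3 -m crank '[[[1.58,-3.03,0,0,0,0],[0.78,-1.53,0,0,0,0],[0,0,0,0,0,-0.1184],[0,0,0,0,0,-0.1184],[0,0,0,0,0,-0.1184],[0,0,0,0,0,-0.1184],[0,0,0,0,0,-0.1184],[0,0,0,0,0,-0.1184]]]'
python3 -m crank '[[[0,0,0,0,0,-0.1184],[0,0,0,0,0,-0.1184],[0,0,0,0,0,-0.1184],[0,0,0,0,0,-0.1184],[0,0,0,0,0,0],[0,0,0,0,0,0],[0,0,0,0,0,0]]]'
python3 - <<'E'
from h import *
print(cur().round(4))
p=np.load("block.npy");ps=p[2];R=rot([0,0,-1],[np.cos(ps),np.sin(ps),0]);plan([.6194,.0105,.29],R)
t=read_camera("top");s=read_camera("scene");cv2.imwrite("pics/t7.png",t);cv2.imwrite("pics/s7.png",s)
cv2.imwrite("pics/c7.png",np.hstack([crop(t,245,110,66,85,6),crop(s,195,125,66,85,6)]))
E
```

```text
time: 14.35
tool_pos: [0.6094, -0.0383, 0.3141]
tcp_rot: [3.108, 0.44, 0.001]
wrist_force: [1.5, 0.5, -1.8]
width: 0.149
grip_force: 68.7
time: 15.02
tool_pos: [0.6194, 0.0105, 0.3138]
tcp_rot: [2.756, 1.502, -0.001]
wrist_force: [0.7, -0.0, -1.3]
width: 0.156
grip_force: 68.8
time: 15.6
tool_pos: [0.62, 0.0104, 0.3154]
tcp_rot: [2.335, 2.095, 0.001]
wrist_force: [-0.1, -0.2, -2.1]
width: 0.148
grip_force: 68.7
[[ 0.108   0.9942  0.0032  0.62  ]
 [ 0.9942 -0.1079 -0.0029  0.0104]
 [-0.0025  0.0035 -1.      0.3154]
 [ 0.      0.      0.      1.    ]]
n 1 row [0.01, -0.07, 2.54, 0.0034, 0.0025, -0.0033]
```

View pics/c7.png

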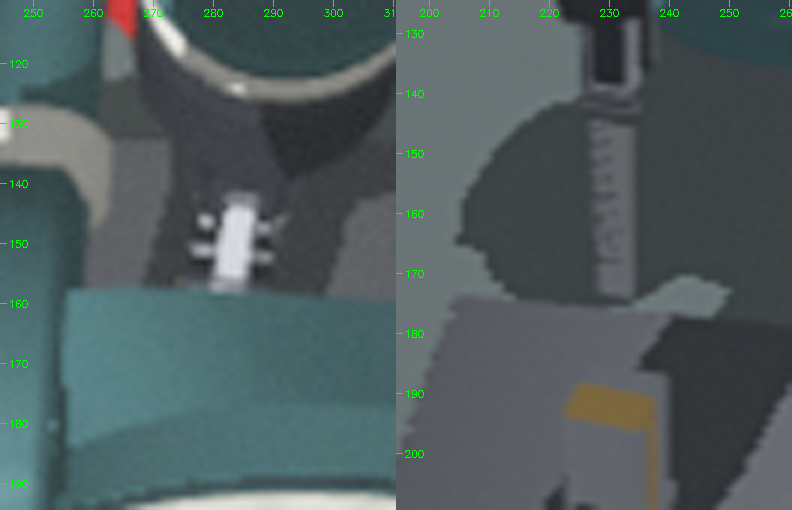

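```bash
python3 - <<'E'
from h import *
p=np.load("block.npy");c,s=np.cos(p[2]),np.sin(p[2])
for z in(.193,.195,.197): print(z,proj("scene",[p[0]-.0085*c+.001*c,p[1]-.0085*s,z]).round(1))
print(atz("scene",(231,174.3),.195))
E
python3 -m crank '[[[0,-0.05,1,0.003,0.0025,-0.003],[0,0,1.5,0,0,0],[0,0,1.5,0,0,0],[0,0,0,0,0,0],[0,0,0,0,0,0],[0,0,0,0,0,0]]]'
python3 - <<'E'
from h import *
T=cur();print(T.round(4));tip=T[:3,3]+.121*T[:3,2];ex=np.array([np.cos(-.105),np.sin(-.105)]);print("tip",tip,"ex",tip[:2]@ex,"target .6150")
s=read_camera("scene");cv2.imwrite("pics/c8.png",crop(s,205,155,55,50,10))
E
```

```text
0.193 [231.1 174.5]
0.195 [231.1 174. ]
0.197 [231.1 173.4]
[0.6217265  0.00656795]
time: 16.2
tool_pos: [0.6204, 0.0104, 0.2774]
tcp_rot: [2.331, 2.103, 0.004]
wrist_force: [0.4, -1.1, -1.0]
width: 0.151
grip_force: 68.6
[[ 1.023e-01  9.947e-01  3.300e-03  6.204e-01]
 [ 9.948e-01 -1.023e-01 -1.000e-04  1.040e-02]
 [ 3.000e-04  3.300e-03 -1.000e+00  2.774e-01]
 [ 0.000e+00  0.000e+00  0.000e+00  1.000e+00]]
tip [0.62083402 0.01041593 0.15638779] ex 0.6163231485697092 target .6150
```

View pics/c8.png

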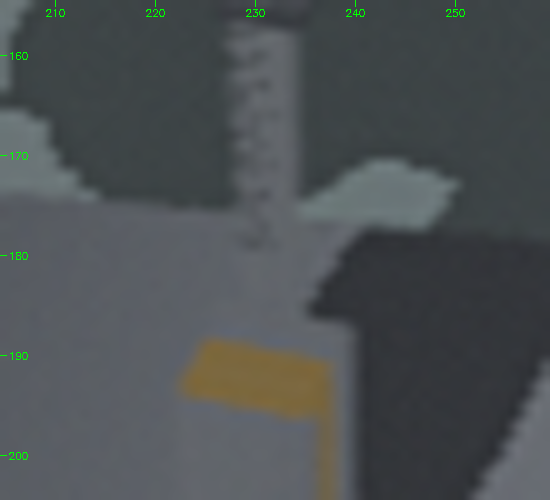

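```bash
python3 -m crank '[[[0,-0.1,0,0,0,0],[0,0,0,0,0,0],[0,0,0,0,0,0],[0,0,0,0,0,0]]]'
cat >> h.py <<'E'
def tip():
    T=cur();t=T[:3,3]+.121*T[:3,2];ex=np.array([np.cos(-.105),np.sin(-.105)]);print("tip",t.round(4),"ex",(t[:2]@ex).round(4),"z axis",T[:3,2].round(4),"yaw",np.degrees(np.arctan2(T[1,1],T[0,1])).round(2), "F",read_state()["wrist_force"].round(1))
E
python3 -c "
from h import *
tip()"
```

```text
time: 16.58
tool_pos: [0.6195, 0.0106, 0.2776]
tcp_rot: [2.33, 2.103, 0.005]
wrist_force: [0.1, -0.2, -1.7]
width: 0.149
grip_force: 68.6
tip [0.62   0.0105 0.1566] ex 0.6154 z axis [ 3.9e-03 -1.0e-04 -1.0e+00] yaw -5.86 F [ 0.1 -0.2 -1.7]
```

```bash
python3 -m crank '[[[0,0,0.5,0.004,0,0],[0,0,0.5,0,0,0],[0,0,0.4,0,0,0],[0,0,0.4,0,0,0],[0,0,0.4,0,0,0],[0,0,0,0,0,0]]]'
python3 -c "
from h import *
tip()"
python3 -m crank '[[[0,0,0.4,0,0,0],[0,0,0.4,0,0,0],[0,0,0.4,0,0,0],[0,0,0,0,0,0]]]'
python3 -c "
from h import *
tip()"
```

```text
time: 17.08
tool_pos: [0.619, 0.0106, 0.2536]
tcp_rot: [-2.331, -2.104, 0.002]
wrist_force: [1.4, 0.3, -2.6]
width: 0.149
grip_force: 68.5
tip [0.6188 0.0106 0.1326] ex 0.6143 z axis [-2.e-03  3.e-04 -1.e+00] yaw -5.85 F [ 1.4  0.3 -2.6]
time: 17.42
tool_pos: [0.6193, 0.0105, 0.2421]
tcp_rot: [-2.331, -2.104, 0.001]
wrist_force: [1.1, 0.5, -3.5]
width: 0.148
grip_force: 68.5
tip [0.6191 0.0106 0.1211] ex 0.6146 z axis [-1.2e-03  3.0e-04 -1.0e+00] yaw -5.86 F [ 1.1  0.5 -3.5]
```

```bash
python3 -m crank '[[[0,0,0.4,0,0,0],[0,0,0.4,0,0,0],[0,0,0.4,0,0,0],[0,0,0,0,0,0]]]'
python3 -m crank '[[[0,0,0.3,0,0,0],[0,0,0.3,0,0,0],[0,0,0,0,0,0],[0,0,0,0,0,0]]]'
python3 -c "
from h import *
tip()
s=read_camera('scene');cv2.imwrite('pics/c9.png',crop(s,205,140,55,75,8))"
```

```text
time: 17.75
tool_pos: [0.6193, 0.0105, 0.2302]
tcp_rot: [-2.331, -2.104, 0.001]
wrist_force: [2.4, -0.3, -3.6]
width: 0.147
grip_force: 68.7
time: 18.08
tool_pos: [0.6192, 0.0105, 0.2247]
tcp_rot: [-2.331, -2.104, 0.001]
wrist_force: [1.5, -0.6, -2.2]
width: 0.152
grip_force: 68.7
tip [0.6191 0.0106 0.1037] ex 0.6146 z axis [-1.1e-03  3.0e-04 -1.0e+00] yaw -5.86 F [ 1.5 -0.6 -2.2]
```

View pics/c9.png

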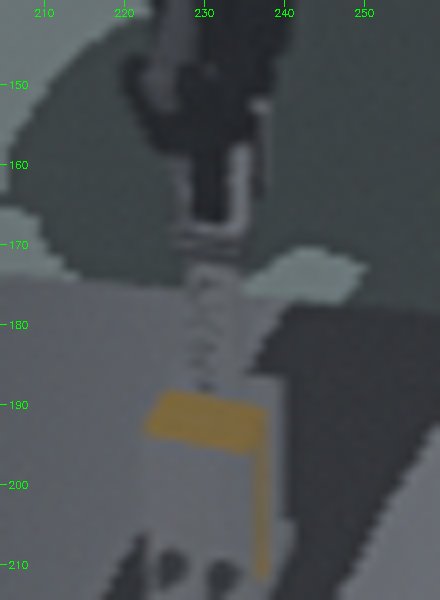

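```bash
python3 -m crank '[[[0,0,0.2,0,0,0],[0,0,0.2,0,0,0],[0,0,0,0,0,0],[0,0,0,0,0,0]]]'
python3 -m crank '[[[0,0,0.2,0,0,0],[0,0,0.2,0,0,0],[0,0,0,0,0,0],[0,0,0,0,0,0]]]'
python3 -m crank '[[[0,0,0.2,0,0,0],[0,0,0.1,0,0,0],[0,0,0,0,0,0],[0,0,0,0,0,0]]]'
```

```text
time: 18.47
tool_pos: [0.6194, 0.0106, 0.221]
tcp_rot: [-2.331, -2.105, 0.0]
wrist_force: [2.3, -0.5, -1.1]
width: 0.149
grip_force: 68.9
time: 18.8
tool_pos: [0.6191, 0.0106, 0.2168]
tcp_rot: [-2.331, -2.104, 0.001]
wrist_force: [2.3, -0.8, -1.5]
width: 0.148
grip_force: 68.9
time: 19.13
tool_pos: [0.6191, 0.0106, 0.2138]
tcp_rot: [-2.331, -2.104, 0.001]
wrist_force: [2.6, 0.0, -0.7]
width: 0.146
grip_force: 68.9
```

```bash
python3 -m crank '[[[0,0.03,0.1,0,0,0],[0,0,0.2,0,0,0],[0,0,0,0,0,0],[0,0,0,0,0,0]]]'
python3 -m crank '[[[0,0,0.2,0,0,0],[0,0,0.1,0,0,0],[0,0,0,0,0,0],[0,0,0,0,0,0]]]'
python3 -m crank '[[[0,0,0.2,0,0,0],[0,0,0.1,0,0,0],[0,0,0,0,0,0],[0,0,0,0,0,0]]]'
```

```text
time: 19.47
tool_pos: [0.6193, 0.0106, 0.2107]
tcp_rot: [-2.331, -2.104, 0.001]
wrist_force: [3.5, -0.4, -0.4]
width: 0.145
grip_force: 68.8
time: 19.8
tool_pos: [0.6193, 0.0106, 0.2077]
tcp_rot: [-2.331, -2.104, 0.001]
wrist_force: [1.5, -0.4, -0.2]
width: 0.152
grip_force: 68.8
time: 20.13
tool_pos: [0.6193, 0.0105, 0.2048]
tcp_rot: [-2.331, -2.104, 0.001]
wrist_force: [1.6, -0.9, -0.9]
width: 0.149
grip_force: 68.8
```

```bash
python3 -m crank '[[[0,0.04,0.1,0,0,0],[0,0,0.1,0,0,0],[0,0,0,0,0,0],[0,0,0,0,0,0]]]'
python3 -m crank '[[[0,0,0.15,0,0,0],[0,0,0.1,0,0,0],[0,0,0,0,0,0],[0,0,0,0,0,0]]]'
python3 -m crank '[[[0,0,0.15,0,0,0],[0,0,0.1,0,0,0],[0,0,0,0,0,0],[0,0,0,0,0,0]]]'
```

```text
time: 20.47
tool_pos: [0.6198, 0.0105, 0.2029]
tcp_rot: [-2.331, -2.104, 0.001]
wrist_force: [2.2, -0.2, 0.1]
width: 0.153
grip_force: 68.8
time: 20.8
tool_pos: [0.6197, 0.0105, 0.2003]
tcp_rot: [-2.331, -2.104, 0.001]
wrist_force: [2.6, 0.1, -0.5]
width: 0.146
grip_force: 68.8
time: 21.13
tool_pos: [0.6197, 0.0105, 0.1978]
tcp_rot: [-2.331, -2.104, 0.001]
wrist_force: [1.0, -0.5, -1.2]
width: 0.148
grip_force: 68.8
```

```bash
python3 -m crank '[[[0,0.03,0.1,0,0,0],[0,0,0.1,0,0,0],[0,0,0,0,0,0],[0,0,0,0,0,0]]]'
python3 -m crank '[[[0,0,0.1,0,0,0],[0,0,0.1,0,0,0],[0,0,0,0,0,0],[0,0,0,0,0,0]]]'
python3 -c "
from h import *
tip()"
```

```text
time: 21.47
tool_pos: [0.6201, 0.0105, 0.1959]
tcp_rot: [-2.331, -2.104, 0.001]
wrist_force: [2.7, -0.4, -0.7]
width: 0.153
grip_force: 68.8
time: 21.8
tool_pos: [0.6202, 0.0104, 0.1941]
tcp_rot: [-2.331, -2.104, 0.001]
wrist_force: [2.5, -0.2, 0.0]
width: 0.148
grip_force: 68.8
tip [0.6201 0.0105 0.0731] ex 0.6156 z axis [-9.e-04  3.e-04 -1.e+00] yaw -5.86 F [ 2.5 -0.2  0. ]
```

```bash
python3 -m crank '[[[0,0,0.1,0,0,0],[0,0,0,0,0,0],[0,0,0,0,0,0]]]'
python3 -m crank '[[[0,0,0.1,0,0,0],[0,0,0,0,0,0],[0,0,0,0,0,0]]]'
python3 -m crank '[[[0,0,0.1,0,0,0],[0,0,0,0,0,0],[0,0,0,0,0,0]]]'
python3 -c "
from h import *
tip()"
```

```text
time: 22.05
tool_pos: [0.6206, 0.0105, 0.1934]
tcp_rot: [-2.332, -2.105, -0.0]
wrist_force: [2.8, -0.8, 1.8]
width: 0.142
grip_force: 69.0
time: 22.3
tool_pos: [0.6207, 0.0104, 0.1927]
tcp_rot: [2.332, 2.105, 0.001]
wrist_force: [2.8, -0.1, 3.3]
width: 0.151
grip_force: 69.3
time: 22.55
tool_pos: [0.6208, 0.0104, 0.1919]
tcp_rot: [2.332, 2.105, 0.001]
wrist_force: [2.9, 0.2, 5.5]
width: 0.148
grip_force: 69.7
tip [0.6209 0.0105 0.0709] ex 0.6164 z axis [ 7.e-04  3.e-04 -1.e+00] yaw -5.86 F [2.9 0.2 5.5]
```

```bash
python3 -m crank '[[[0,0,0.05,0,0,0],[0,0,0,0,0,0],[0,0,0,0,0,0],[0,0,0,0,0,0],[0,0,0,0,0,0],[0,0,0,0,0,0],[0,0,0,0,0,0],[0,0,0,0,0,0]]]'
python3 -m crank '[[[0,0,0,0,0,0],[0,0,0,0,0,0],[0,0,0,0,0,0],[0,0,0,0,0,0],[0,0,0,0,0,0],[0,0,0,0,0,0],[0,0,0,0,0,0],[0,0,0,0,0,0]]]'
```

```text
time: 23.22
tool_pos: [0.6209, 0.0105, 0.1917]
tcp_rot: [2.332, 2.105, 0.001]
wrist_force: [2.4, -0.2, 6.5]
width: 0.152
grip_force: 69.9
time: 23.88
tool_pos: [0.6208, 0.0105, 0.1917]
tcp_rot: [2.332, 2.105, 0.001]
wrist_force: [2.7, -0.2, 7.3]
width: 0.151
grip_force: 69.9
```

```bash
python3 -c "
from workcell import *
print(finish_job())"
```

```text
the job is handed in; nothing more can be done
None
```

The guide block is upright on the plate and let go, and I handed the job in still holding the taper gauge about 71 mm down the slot, dragging at about 9 N of push (no verdict came back); I viewed 11 pictures, one over the limit of 10.

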